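# Unbolt and pop the touch-latch lid of the tall swab box

### The job

On the canteen inspection counter, open the tall narrow steel box of swabs: with the fingertips push its black bolt fully back (away from the box's front), then press the pad at the front of its lid fully in and let go, so that the lid springs up ajar by itself. Leave the low wide box shut and bolted, and do not pick up or push any of the other things about.

Things in the scene. Friction and masses are not known exactly. Their poses are not given: they have to be found in the camera images.
- tall_box: The taller, narrower of two steel boxes, the one to open; fixed, 160 deep (its x, -80 front to +80 back), 190 wide (y), origin centre of underside, z up, front roughly to the robot. Walls and a 60 wide strip along its -y side are 95 high; the rest of the top is the sprung lid (130 wide in y, 150 in x, centred at y +30, 8 thick, top face at z 110 when shut), hinged at the back. All mm
- tall_lid (a joint): angle of that lid, rad: 0 shut, held by its touch-latch. Yields inwards to a stop at -0.045 (6 mm at the front edge); pressed below about -0.035 and let go, it springs up by itself in about 1 s to a stop at 0.42 (front edge 60 mm higher). Pressing at the pad takes about 6 N. With the bolt forward it gives only 1 or 2 mm and does not release. Cannot be pulled up when shut
- tall_press (a point): centre of the top of the dark press pad (18 x 40 mm, 2 mm high) in the middle of that lid's front edge; shut: at x -65, y +30, z 112 mm in the box's frame; right place to press down; moves with the lid
- tall_bolt (a joint): travel in m of that box's sliding bolt: 0 = forward (towards the box's front), 0.040 = fully back (stop); up to 0.010 at the start. Locks the lid when forward, lid freed when fully back. Moves along the box's +x; stays where it is left; pushing it takes about 2 N
- tall_knob (a point): centre of the top of that bolt's black knob, 18 mm (x) by 16 mm (y), rising 33 mm above the side strip, so 18 mm above the lid's top face; in the box's frame at x -45 mm plus the travel, y -65, z 128 mm
- low_box: The lower, wider of two steel boxes, to be left alone; fixed, 160 deep (its x, -80 front to +80 back), 260 wide (y), origin centre of underside, z up, front roughly to the robot. Walls and a 60 wide strip along its -y side are 55 high; the rest of the top is the sprung lid (200 wide in y, 150 in x, centred at y +30, 8 thick, top face at z 70 when shut), hinged at the back. All mm
- low_lid (a joint): angle of that lid, rad: 0 shut, held by its touch-latch. Yields inwards to a stop at -0.045 (6 mm at the front edge); pressed below about -0.035 and let go, it springs up by itself in about 1 s to a stop at 0.42 (front edge 60 mm higher). Pressing at the pad takes about 6 N. With the bolt forward it gives only 1 or 2 mm and does not release. Cannot be pulled up when shut
- low_press (a point): centre of the top of the dark press pad (18 x 40 mm, 2 mm high) in the middle of that lid's front edge; shut: at x -65, y +30, z 72 mm in the box's frame; right place to press down; moves with the lid
- low_bolt (a joint): travel in m of that box's sliding bolt: 0 = forward (towards the box's front), 0.040 = fully back (stop); up to 0.010 at the start. Locks the lid when forward, lid freed when fully back. Moves along the box's +x; stays where it is left; pushing it takes about 2 N
- low_knob (a point): centre of the top of that bolt's black knob, 18 mm (x) by 16 mm (y), rising 33 mm above the side strip, so 18 mm above the lid's top face; in the box's frame at x -45 mm plus the travel, y -100, z 88 mm
- cup: open steel cup, 64 mm across, 85 mm tall, stands between the two boxes; origin centre of its underside; bystander
- jar: closed glass jar, 56 mm across, 75 mm tall, stands between the two boxes, beyond the cup; origin centre of its underside; bystander
- lamp: steel spirit lamp (unlit), 72 mm across, 78 mm tall, stands beyond the jar; origin centre of its underside; bystander
- spray: clear spray bottle with white head, 64 mm across, 195 mm tall, on the left-hand side of the counter; origin centre of its underside; bystander
- tray1: steel meal tray, 280 x 210 mm, 22 mm high, lying on the right-hand side of the counter; origin centre of its underside; bystander
There are look-alikes about, which are no part of the job. What is shaped like the tall_box but purple or red is not meant.

How it is judged:
By the outcome, as a careful person would: the job done as asked, in the order asked, and still so for the second after the job is handed in, with the robot touching nothing.
It also fails if it takes over 38 s, if anything falls off the work surface, if the arm or the gripper's body presses on something with over 40 N, if the wrist force passes 120 N, or if a joint passes its speed limit or range.

### The arm

A 6-joint arm with a two-finger parallel gripper is mounted at the origin on the work surface. World frame = base frame: x ahead of the robot, y to its left, z up, the work surface at z = 0. Lengths are in m, angles in rad, forces in N, time in s.
With the tool pointing down it reaches from about 0.35 to 1 m from the base axis. Payload 7.1 kg.
Tool frame: the origin (TCP) lies at the centre of the arm's flange, where the gripper is bolted on; the fingertips stand 173 mm ahead of it and the grasp point (between the pads) lies 155 mm ahead of it (ctrl.hold_point_z is the distance from the TCP to the grasp point, in m); z points along the fingers, y is the line along which they close (so a half turn about z gives the same grasp; the last joint's range is limited). The gripper opens to 85 mm and grips with 20 to 120 N. Pads are 22 mm wide; open, the fingers measure 114 mm over their backs; the gripper's body (76 mm by 85 mm) begins 54 mm behind the grasp point. The pads swing forward as they close: fully open they stand 13 mm farther back than shut.
Start: joints at [-0.019, 0.423, 1.63, -0, 1.089, -0.019], TCP at [0.625, 0, 0.405] pointing down, gripper open.
Joint ranges: [-3, 3], [-0.9, 2.11], [0.09, 2.58], [-1.31, 4.45], [0.11, 2.69], [-2.54, 2.54]. Speed limits (rad/s): [2.39, 2.39, 3.01, 3.14, 3.14, 3.14].

### API

Orientations are given as a 3x3 rotation matrix whose columns are the frame's x, y, z axes.
In Python, from station import ctrl, effector, planner, imaging, workorder, models, read_time_s, read_joint_positions, read_joint_velocities, read_tau, read_position, read_tcp_rot, read_force, read_torque, read_opening, read_grasp_force gives the robot as it stands. Calls block until the motion is done:
- ctrl.movep(position, orientation): joint-space move of the TCP to a pose.
- ctrl.move_l(position, ori=None, rate=0.15): straight line of the TCP; ori=None keeps the orientation; rate is the mean speed in m/s.
- ctrl.goto_joints(angles): joint-space move.
- effector.open_jaws() and effector.close_gripper(): open the fingers fully, or close them until they stop; the grip force is fixed at half the most.
- ctrl.wait(seconds).
- planner.solve_ik(position, orientation): joint angles nearest the present ones, or None.
- imaging.read_camera(name): name is "scene" or "side" or "wrist"; returns the picture (400x640x3 uint8, red, green, blue); there is no depth.
- imaging.camera_info(name): a dict with "fx", "fy", "cx", "cy" (pixels), "dist_coeffs" ([k1, k2, p1, p2, k3] as OpenCV has them; the pictures are not rectified), "cam_to_world" (4x4, takes a point from camera to world coordinates). Camera axes: x right, y down, z forward; pixel columns grow to the right and rows downward; lengths in m; the calibration is good to about 2 mm. A picture is of the moment at which its call begins: read the wrist's pose just before it. camera_info takes no time and is no camera call; for the wrist camera it gives the pose at the moment of the call.
A pose or a line that the arm cannot do raises ctrl.MotionError and nothing moves.
- workorder.finish_job(): hands the job in; it is judged then, once.
Trained networks look in the newest picture that a camera, given by its name, has taken for a name from the list of things; names that differ only in an ending like _2 or _b are one class to them, and where a whole thing is asked for, a point or a joint stands for the part that bears it (a point fixed in the world has none). Each returns a list of dicts, best first, with "p" (0 to 1); they miss things now and then, are a little off and sometimes report something else, mostly with a low value. They report only what shows in the picture. A call takes as long as a camera call. They do not tell look-alikes from the thing itself.
- models.search_frame(camera, name): "centre" ([x, y, z] in m, in the coordinates of the camera as it stood for that picture, good to about 4 mm: the middle of the surface that is visible of it).
- models.cut_out(camera, name): "region" (400x640 bool, what is visible of it).
- models.spot_point(camera, name): "centre" ([x, y, z] in m, in the coordinates of the camera as it stood for that picture, good to about 4 mm: a listed point, or the origin of a listed thing).
Readings, each from a call of its own:
- read_time_s(): time.
- read_joint_positions(): joint angles.
- read_joint_velocities(): joint speeds.
- read_tau(): joint torques, N m.
- read_position(): TCP position.
- read_tcp_rot(): TCP orientation.
- read_force(): force on the tool from outside, world axes, zero at the start.
- read_torque(): the same for the moment, N m.
- read_opening(): finger opening in m.
- read_grasp_force(): force on a finger pad.
Only numpy, scipy, OpenCV 4.12 (cv2) and the standard library are available. Lean on these libraries where they do the work, as an engineer would, in place of code of your own. Each camera call takes 0.05 s, during which the arm holds its last target. There are 200 camera calls.

## Working session

There is one attempt and no reset: what is moved stays moved. The work goes in short steps, each a Python script; the robot and the scene stay as the last script left them, time stands still between calls to the robot, and variables do not carry over. Pictures are saved under pics/ and viewed, at most 10 in all, crops included, and the job is handed in when it is done.

```bash
mkdir -p pics
cat > h.py <<'E'
import numpy as np, cv2
from station import *
def shot(cam,fn):
    im=imaging.read_camera(cam); cv2.imwrite('pics/'+fn,im[:,:,::-1]); return im
def w(cam,p):
    T=imaging.camera_info(cam)['cam_to_world']; return (np.array(T)@np.r_[p,1])[:3]
def px(cam,p):
    i=imaging.camera_info(cam);T=np.linalg.inv(np.array(i['cam_to_world']))
    K=np.array([[i['fx'],0,i['cx']],[0,i['fy'],i['cy']],[0,0,1.]])
    return cv2.projectPoints(np.array([p],float),cv2.Rodrigues(T[:3,:3])[0],T[:3,3],K,np.array(i['dist_coeffs'],float))[0].ravel().round()
def ray(cam,uv,z):
    i=imaging.camera_info(cam);T=np.array(i['cam_to_world'])
    K=np.array([[i['fx'],0,i['cx']],[0,i['fy'],i['cy']],[0,0,1.]])
    n=cv2.undistortPoints(np.array([[uv]],float),K,np.array(i['dist_coeffs'],float)).ravel()
    d=T[:3,:3]@np.r_[n,1]; return T[:3,3]+d*(z-T[2,3])/d[2]
E
python3 - <<'E'
from h import *
for c in ['scene','side']:
    shot(c,c+'.png')
    for n in ['tall_box','tall_press','tall_knob','low_press','low_knob']:
        for r in models.spot_point(c,n)[:4]: 
            p=w(c,r['centre']); print(c,n,round(r['p'],2),p.round(3),px(c,p))
print(read_time_s())
E
```

```text
scene tall_box 0.9 [0.486 0.207 0.002] [384. 255.]
scene tall_box 0.62 [0.207 0.345 0.002] [461. 218.]
scene tall_box 0.62 [ 0.251 -0.248  0.002] [314. 156.]
scene tall_press 0.85 [0.436 0.265 0.112] [412. 232.]
scene tall_press 0.64 [ 0.191 -0.205  0.116] [333. 129.]
scene tall_press 0.57 [0.147 0.393 0.109] [488. 194.]
scene tall_knob 0.42 [0.416 0.165 0.131] [388. 210.]
scene low_press 0.97 [ 0.438 -0.165  0.072] [301. 182.]
scene low_knob 0.56 [ 0.454 -0.3    0.088] [267. 165.]
side tall_box 0.93 [ 0.2    0.343 -0.   ] [307. 334.]
side tall_box 0.84 [ 0.484  0.207 -0.002] [265. 261.]
side tall_press 0.86 [0.428 0.26  0.115] [266. 259.]
side tall_press 0.78 [0.154 0.393 0.117] [310. 338.]
side tall_knob 0.6 [0.135 0.302 0.129] [334. 316.]
side tall_knob 0.52 [0.414 0.162 0.125] [288. 240.]
side tall_knob 0.43 [ 0.75  -0.004 -0.   ] [248. 190.]
side tall_knob 0.42 [ 0.566 -0.014 -0.001] [286. 211.]
side low_press 0.77 [ 0.433 -0.173  0.071] [340. 189.]
side low_knob 0.46 [ 0.45  -0.303  0.086] [356. 164.]
side low_knob 0.34 [ 0.449 -0.013  0.003] [311. 225.]
0.6
```

View pics/scene.png

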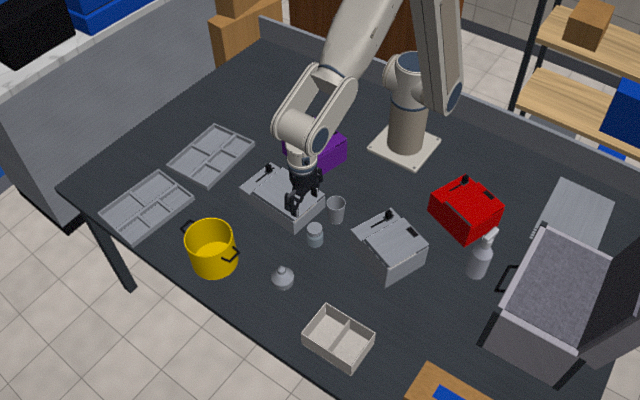

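View pics/side.png

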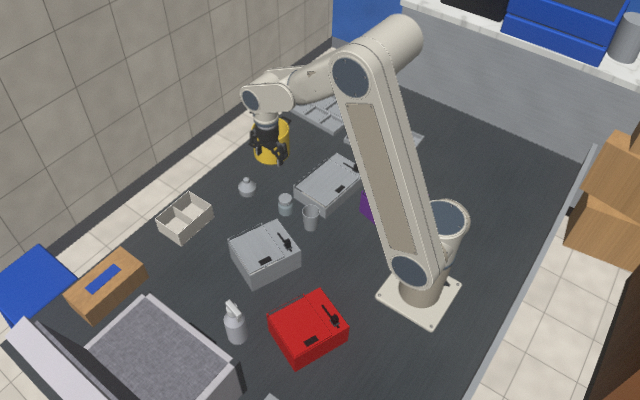

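Candidates in the scene picture: red box (466,208) and purple box (325,150) are look-alikes, the steel low wide box is at (285,195), and the steel tall narrow box is at (390,240). The last one is the target, at about (0.485, 0.207) with yaw about -21°. The numbers agree between cameras. Next is a close look with the wrist camera.

Run:
```python
from h import *
print(read_tcp_rot().round(2), (np.linalg.inv(np.r_[np.c_[read_tcp_rot(),read_position()],[[0,0,0,1]]])@np.array(imaging.camera_info('wrist')['cam_to_world'])).round(3))
y=np.radians(-21.5);bx=np.array([np.cos(y),np.sin(y),0])
z=np.array([0,0,-1.]);
x0=read_tcp_rot()[:,0]; X=bx if bx@x0>0 else -bx
R=np.c_[X,np.cross(z,X),z]
ctrl.movep([0.44,0.21,0.42],R)
effector.close_gripper()
shot('wrist','w1.png')
for n in ['tall_box','tall_press','tall_knob']:
    for r in models.spot_point('wrist',n)[:3]:
        p=w('wrist',r['centre']); print(n,round(r['p'],2),p.round(3),px('wrist',p))
print(read_time_s(),read_joint_positions().round(2),read_opening(),read_force())
```

```text
[[-0.  1. -0.]
 [ 1.  0.  0.]
 [ 0. -0. -1.]] [[-0.001 -0.946 -0.325  0.084]
 [ 1.    -0.001 -0.001 -0.   ]
 [ 0.    -0.325  0.946  0.03 ]
 [ 0.     0.     0.     1.   ]]
tall_box 0.73 [0.484 0.214 0.002] [334. 192.]
tall_press 0.94 [0.431 0.264 0.115] [371. 158.]
tall_press 0.61 [ 0.437 -0.17   0.075] [ 21. 288.]
tall_knob 0.82 [0.416 0.166 0.131] [261. 187.]
tall_knob 0.58 [0.43  0.26  0.116] [367. 159.]
tall_knob 0.5 [ 0.498 -0.206  0.002] [ 71. 300.]
2.65 [ 0.42  0.2   1.91  0.    1.03 -0.77] -0.00014858435461740047 [-0.16391901  0.15581491 -0.50410378]
```

View pics/w1.png

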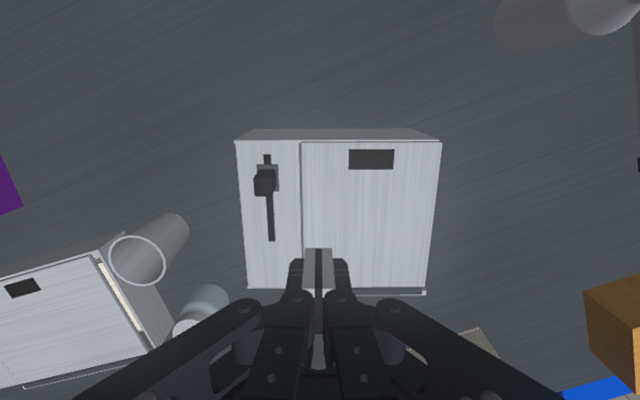

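The wrist picture shows the steel tall box front-up in the image: press pad at (371,159), knob at (265,183), slot running from (267,155) to (271,240), box front top corners at (235,141) and (441,141). The pictures match the models, so I'll refine from pixels.

Run:
```python
from h import *
im=cv2.imread('pics/w1.png'); cv2.imwrite('pics/w1c.png',cv2.resize(im[120:310,220:460],None,fx=3,fy=3,interpolation=cv2.INTER_CUBIC))
for n,uv,z in [('pad',(371,159),.112),('fl',(235,141),.095),('fr',(441,141),.11),('bl',(248,289),.095),('slot0',(267,155),.095),('slot1',(271,240),.095)]:
    print(n,ray('wrist',uv,z).round(4))
a=ray('wrist',(267,155),.095);b=ray('wrist',(271,240),.095);d=b-a;print(np.degrees(np.arctan2(d[1],d[0])))
a=ray('wrist',(235,141),.095);b=ray('wrist',(248,289),.095);d=b-a;print(np.degrees(np.arctan2(d[1],d[0])),np.linalg.norm(d))
```

```text
pad [0.4328 0.2632 0.112 ]
fl [0.3746 0.1525 0.095 ]
fr [0.4407 0.3261 0.11  ]
bl [0.5246 0.0938 0.095 ]
slot0 [0.3976 0.1748 0.095 ]
slot1 [0.4797 0.1418 0.095 ]
-21.8788038371412
-21.392686452256722 0.161078861538095
```

View pics/w1c.png

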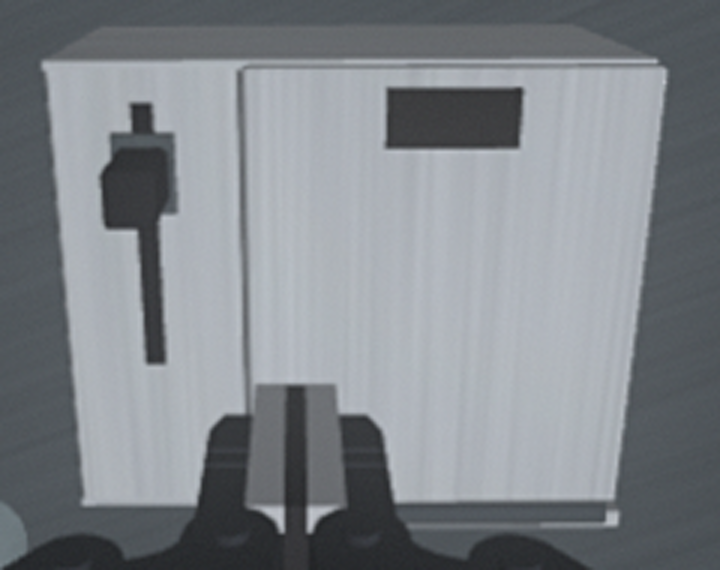

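```bash
cat >> h.py <<'E'
Y=np.radians(-21.5);O=np.array([.483,.2115]);B=np.array([[np.cos(Y),-np.sin(Y)],[np.sin(Y),np.cos(Y)]])
bx=np.r_[B[:,0],0];z_=np.array([0,0,-1.]);RT=np.c_[-bx,np.cross(z_,-bx),z_]
def P(lx,ly,tip): return np.r_[O+B@np.array([lx,ly])/1000,(tip+173)/1000]
def fx(): return float(np.array(read_force())@bx)
E
python3 - <<'E'
from h import *
ctrl.movep(P(-86,-65,150),RT)
ctrl.move_l(P(-86,-65,112),rate=.1)
f0=fx(); print('f0',f0,read_force().round(1))
for lx in (-70,-60,-45,-30): ctrl.move_l(P(lx,-65,112),rate=.06); print(lx,round(fx()-f0,1))
lx=-30
while lx<-12 and abs(fx()-f0)<12:
    lx+=1; ctrl.move_l(P(lx,-65,112),rate=.03); print(lx,round(fx()-f0,1))
print(read_time_s())
ctrl.move_l(P(lx-10,-65,112),rate=.1); ctrl.move_l(P(lx-10,-65,200),rate=.2)
ctrl.movep(P(-40,30,240),RT)
shot('wrist','w2.png'); print(read_time_s())
for r in models.spot_point('wrist','tall_knob')[:2]: p=w('wrist',r['centre']);print(r['p'],(B.T@(p[:2]-O)).round(4),p[2])
for r in models.spot_point('wrist','tall_press')[:2]: p=w('wrist',r['centre']);print(r['p'],(B.T@(p[:2]-O)).round(4),p[2])
E
```

```text
f0 -0.3347514430163562 [-0.1  0.6  0.5]
-70 1.1
-60 0.8
-45 -0.5
-30 0.2
-29 0.5
-28 -1.8
-27 -1.9
-26 -0.2
-25 -3.9
-24 -8.3
-23 -11.8
-22 -16.6
7.2583
8.6417
0.58 [-0.0092 -0.0697] 0.13112800708429712
0.82 [-0.0668  0.0257] 0.11581382271943197
```

View pics/w2.png

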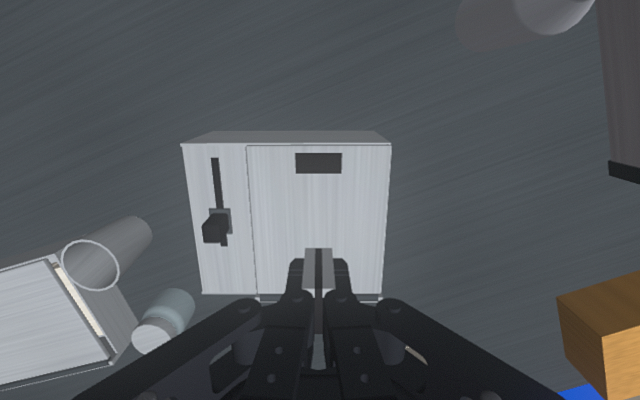

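The picture shows the knob at (214,229), at the back end of its slot. The stop force came at the expected place, so the bolt is fully back. Next I press the pad.

Run:
```python
from h import *
ctrl.movep(P(-65,30,135),RT); ctrl.move_l(P(-65,30,115),rate=.06)
f0=read_force()[2]; t=115
while t>101 and read_force()[2]-f0<18:
    t-=1; ctrl.move_l(P(-65,30,t),rate=.03); print(t,round(read_force()[2]-f0,1))
ctrl.move_l(P(-65,30,215),rate=.3)
ctrl.move_l(P(-110,30,260),rate=.3)
ctrl.wait(1.5)
shot('wrist','w3.png'); shot('side','s3.png');print(read_time_s())
for c in('wrist','side'):
  for r in models.spot_point(c,'tall_press')[:2]: p=w(c,r['centre']);print(c,r['p'],(B.T@(p[:2]-O)).round(4),p[2])
```

```text
114 -0.3
113 0.3
112 4.2
111 4.8
110 4.6
109 5.5
108 4.6
107 5.9
106 6.2
105 13.2
104 20.3
14.9583
side 0.78 [-0.0561  0.0289] 0.16569491355316002
side 0.74 [-0.3745  0.0499] 0.11361184861782259
```

View pics/w3.png

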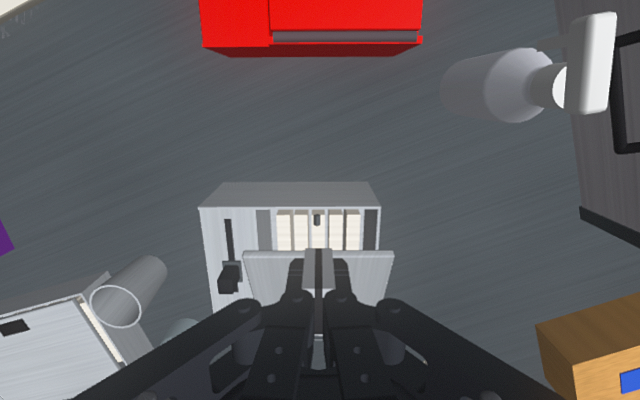

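View pics/s3.png

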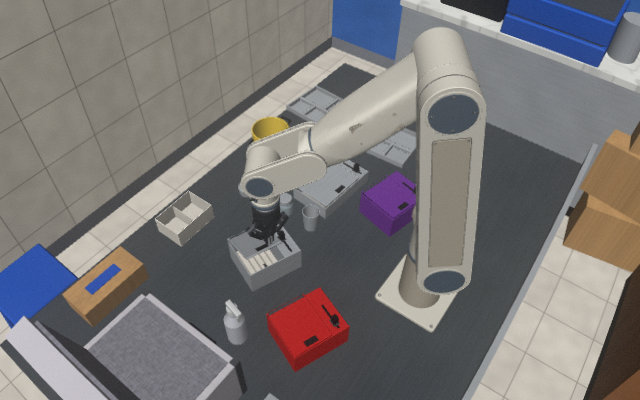

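The wrist view shows the lid ajar, with the contents visible at (318,225) and the bolt back at (230,277). The side view at (265,255) agrees, putting the press pad at z ≈ 0.166. The gripper is well clear of the lid and nothing else has moved.

```bash
python3 -c "
from h import *
print(read_force().round(1)); print(workorder.finish_job())"
```

```text
[ 1.3 -0.3  0.1]
the job is handed in; nothing more can be done
None
```

The tall steel box is open: I pushed its bolt fully back, then pressed the lid pad in and let go, and the lid sprang up ajar; nothing else was touched, and the job is handed in at about 15 s of the 38 s allowed.

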